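# Find the hidden index notch of a covered gauge bar by feel

### The job

The steel gauge bar in the blue-covered holder has one index notch somewhere along its front edge, out of sight under the overhanging cover. Pick up the orange-handled notch finder, bring it down in front of the red-dot end of the holder, slide its nose in under the cover until it gently touches the bar there, then slide it along the bar towards the other end, always keeping the nose against the bar, until it drops into the notch. Press it gently fully home, stop there, and leave the finder standing upright in the notch, disturbing nothing else.

Things in the scene. Friction and masses are not known exactly. Their poses are not given: they have to be found in the camera images.
- grip (a point): centre of the notch finder's upright orange handle: 18 x 18 mm square, from 9 to 75 mm above the finder's flat underside; this point is on the handle axis, 50 mm above the underside. Axes are the finder's: z up the handle, x towards the nose, y across
- nose (a point): foremost point of the finder's steel nose, 46 mm ahead of the handle axis along the finder's x, 4.5 mm above the underside; the nose is 10 mm wide, 9 mm high, with a round end (radius 5 mm seen from above)
- finder: the whole loose notch finder, about 0.25 kg, standing on the table on a steel foot 9 mm high and 30 mm wide that reaches 16 mm back and 14 mm forward of the handle axis; the nose runs on forward from it. Origin on the underside under the handle axis, x towards the nose, z up
- holder: fixed bar holder on the table, 268 mm long (y), 75 mm deep (x), with a blue cover. Origin on the table at the middle of the cover's front lip; x points in under the cover, y along the bar away from the red-dot end, z up. Cover underside 12.5 mm, top 17 mm above the table, 24 mm at the rear. The space under it is open at the front from y = -66 to 66 mm, closed by solid cheeks beyond
- start (a point): point on the bar's plain upright front edge (12 mm high) below the red dot, x = 26, y = -52 mm in the holder, 4.5 mm above the table: touch here first; axes as the holder's. The edge runs straight along y. Its only notch, unseen, is 14 mm wide, 7 mm deep (floor at x = 33 mm), its middle anywhere from y = -32 to 32 mm. The bar does not shift under moderate force
- ring: bystander: steel ring gauge, 52 mm diameter, 18 mm high, origin under its centre
- bush: bystander: brass bushing, 23 mm diameter, 21 mm high, origin under its centre
- shaft: bystander: turned steel shaft lying down, 22 mm thick, 90 mm long along its y, origin under its centre
- box: bystander: blue and white plastic stylus box, 51 x 86 x 25 mm, origin under its centre
Mind the look-alikes: they are no part of the job. There is more than one size of the finder; the job needs the larger.

How it is judged:
By the outcome, as a careful person would: the job done as asked, in the order asked, and still so for the second after the job is handed in, with the robot touching nothing.
It also fails if it takes over 72 s, if anything falls off the work surface, if the arm or the gripper's body presses on something with over 40 N, if the wrist force passes 120 N, or if a joint passes its speed limit or range.

### The arm

A 6-joint arm with a two-finger parallel gripper is mounted at the origin on a cart in front of the work surface, level with it; the furniture and walls round the work are solid. World frame = base frame: x ahead of the robot, y to its left, z up, the work surface at z = 0. Lengths are in m, angles in rad, forces in N, time in s.
With the tool pointing down it reaches from about 0.4 to 0.925 m from the base axis. Payload 12.5 kg.
Tool frame: the origin (TCP) lies on the centre line of the jaws, within the pads' length; the fingertips stand 8 mm ahead of it and the grasp point (between the pads) lies 11 mm behind it; z points along the fingers, y is the direction in which the jaws open and shut (so a half turn about z gives the same grasp; the last joint's range is limited). The gripper opens to 95 mm and grips with 3 to 60 N. Pads are 20 mm wide; open, the fingers measure 119 mm over their backs; the gripper's body (75 mm by 180 mm) begins 59 mm behind the grasp point.
Start: joints at [1.179, 0.491, 1.559, -0, 1.092, -0.106], TCP at [0.176, 0.6, 0.223] pointing down, gripper open.
Joint ranges: [-3.1, 3.1], [-0.84, 2.19], [0.05, 2.79], [-1.13, 4.28], [0.06, 2.93], [-2.69, 2.69]. Speed limits (rad/s): [2.22, 2.22, 2.79, 3.14, 3.14, 3.14].

### API

Orientations are given as [roll, pitch, yaw] about the fixed x, y, z axes, in that order (R = Rz(yaw) Ry(pitch) Rx(roll)).
In Python, from station import * gives the robot as it stands. The module is installed in compiled form; this text tells all that it offers.
- The arm moves only by the tool carry_out, never from a script. Its argument "targets" is a list that holds one entry, the list of rows, each a list of 5 numbers: the shift along the tool's x, y, z normalised to -1 to 1, where 1 is 0.025 m, then the turn about the tool's z normalised to -1 to 1, where 1 is 5 degrees, then the gripper's target within -1 to 1 (fully open at 1, half-way at 0, shut at -1). In form: [[[tx, ty, tz, twist, hand], ...]]. A call has 1 to 10 rows; each row shifts and turns the commanded pose from where the row before left it, along the tool's axes as they then stand; what a row does not reach is not made up. A row lasts 1/10 s, in which the tool goes at most 50 mm and 8.59 degrees, less where a joint would pass 70% of its speed; a pose out of reach is approached as far as the arm can. A call with a number of a shift or a turn outside -1 to 1 is refused whole. A call with a gripper value outside its range is refused whole. The fingers move at their own pace and stop on an object; "newtons" is the grip in N (left out, the last holds). Time passes only in rows, so rows that do not move let the fingers close. It gives the time, the measured TCP pose, the force and the opening at its end, in the units of the state.
- sense(): the state, without advancing time (a new reading comes with each control period).
- grab_frame(name): name is "scene" or "top" or "wrist"; returns the picture (420x560x3 uint8, red, green, blue); there is no depth.
- calibration(name): a dict with "camera_matrix" (3x3 intrinsics, pixels), "k1" (the pictures are not rectified: a ray, as slopes to the right and down, at radius r is drawn at 1 + k1 r^2 times it, then the intrinsics apply), "T" (4x4, takes a point from camera to world coordinates). Camera axes: x right, y up, looking along -z (the intrinsics and any distortion apply to the point x, -y, -z); pixel columns grow to the right and rows downward; lengths in m; the calibration is good to about 2 mm. A picture is of the moment at which its call begins: read the wrist's pose just before it. calibration takes no time and is no camera call; for the wrist camera it gives the pose at the moment of the call.
- hand_in(): hands the job in, once; it reports no verdict.
The state is a dict: "time_s": time; "joints": joint angles; "qvel": joint speeds; "effort": joint torques, N m; "eef_pos": TCP position; "ee_rot": TCP orientation; "wrist_force": force on the tool from outside, world axes, zero at the start; "torque": the same for the moment, N m; "opening": opening from 0.0 (shut) to 1.0 (fully open).
Only numpy, scipy, OpenCV 4.12 (cv2) and the standard library are available. Lean on these libraries where they do the work, as an engineer would, in place of code of your own. Each camera call takes 0.05 s, during which the arm holds its last target. There are 200 camera calls.

## Working session

There is one attempt and no reset: what is moved stays moved. The work goes in short steps, Python scripts to look and compute and a tool call to move; the robot and the scene stay as the last step left them, time stands still between calls to the robot, and variables do not carry over. Pictures are saved under pics/ and viewed, about 8 in all and at most 12, crops included, and the job is handed in when it is done.

Besides the shell and the picture viewer there is one more tool, called after ">>>" as name(argument=value, ...), one argument or row to a line, values as JSON. carry_out: Moves the arm, as the interface text tells. Its arguments: {"type":"object","properties":{"targets":{"type":"array"},"newtons":{"type":"number"}},"required":["targets"]}

```bash
mkdir -p pics; cat > h.py <<'E'
from station import *
import numpy as np, cv2
def ray(c,u,v):
    K=np.array(c["camera_matrix"]);T=np.array(c["T"])
    d=np.array([(u-K[0,2])/K[0,0],(v-K[1,2])/K[1,1]]);s=d.copy()
    for _ in range(20): s=d/(1+c["k1"]*(s@s))
    return T[:3,3],T[:3,:3]@np.array([s[0],-s[1],-1])
def onz(c,u,v,z):
    o,d=ray(c,u,v);return o+d*(z-o[2])/d[2]
def proj(c,p):
    K=np.array(c["camera_matrix"]);T=np.array(c["T"])
    q=T[:3,:3].T@(np.array(p)-T[:3,3]);s=np.array([q[0],-q[1]])/-q[2];s=s*(1+c["k1"]*(s@s))
    return K[0,0]*s[0]+K[0,2],K[1,1]*s[1]+K[1,2]
def save(n,im,box=None,f=1):
    if box: im=im[box[1]:box[3],box[0]:box[2]]
    cv2.imwrite("pics/"+n,cv2.resize(im[:,:,::-1],None,fx=f,fy=f,interpolation=cv2.INTER_CUBIC))
E
python3 - <<'E'
from h import *
a=grab_frame("top");b=grab_frame("scene")
np.save("top.npy",a);np.save("scene.npy",b)
save("top.png",a,None,1.4);save("scene.png",b,None,1.4)
print(calibration("top"),sense())
E
```

```text
{'camera_matrix': array([[487.72035353,   0.        , 280.098903  ],
       [  0.        , 487.72035353, 209.76249229],
       [  0.        ,   0.        ,   1.        ]]), 'k1': 0.017693292136124254, 'T': array([[ 0.01851539,  0.99856483, -0.05025401,  0.38841356],
       [-0.9997801 ,  0.01799612, -0.01076569, -0.03060658],
       [-0.00984587,  0.05044229,  0.99867844,  1.98298303],
       [ 0.        ,  0.        ,  0.        ,  1.        ]])} {'time_s': 0.1, 'joints': array([ 1.17940260e+00,  4.91503707e-01,  1.55937243e+00, -3.81751030e-06,
        1.09171344e+00, -1.05599174e-01]), 'qvel': array([-0.00143462, -0.00109658, -0.00092957, -0.00078241,  0.00092471,
       -0.00022813]), 'effort': array([ 2.02697513e-03, -6.13615894e+01, -2.58606774e+01,  6.93452102e-02,
        4.70125722e-02,  6.81243904e-06]), 'eef_pos': array([0.17610079, 0.59946677, 0.22212297]), 'ee_rot': array([-3.14060092e+00, -1.01711927e-04,  2.85579981e+00]), 'wrist_force': array([0.75518169, 0.76412251, 0.34278385]), 'torque': array([-0.03619252,  0.00515514, -0.00017342]), 'opening': 0.9946640036892347}
```

View pics/top.png

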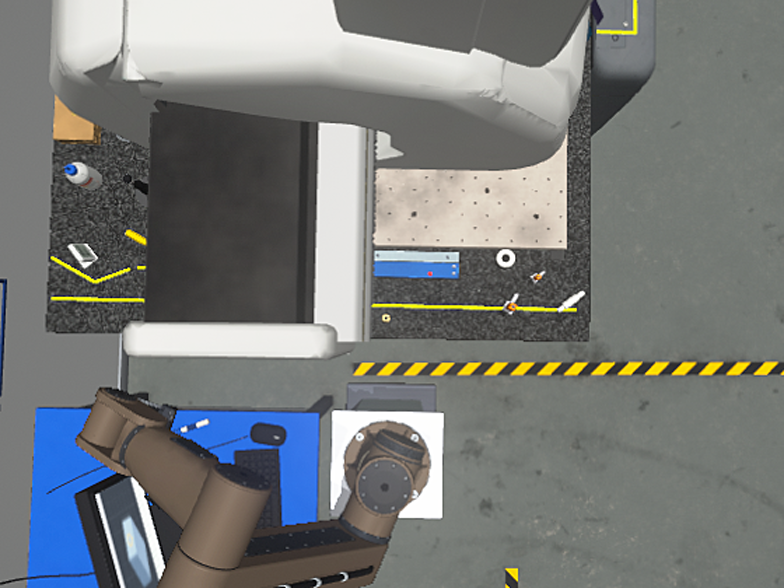

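View pics/scene.png

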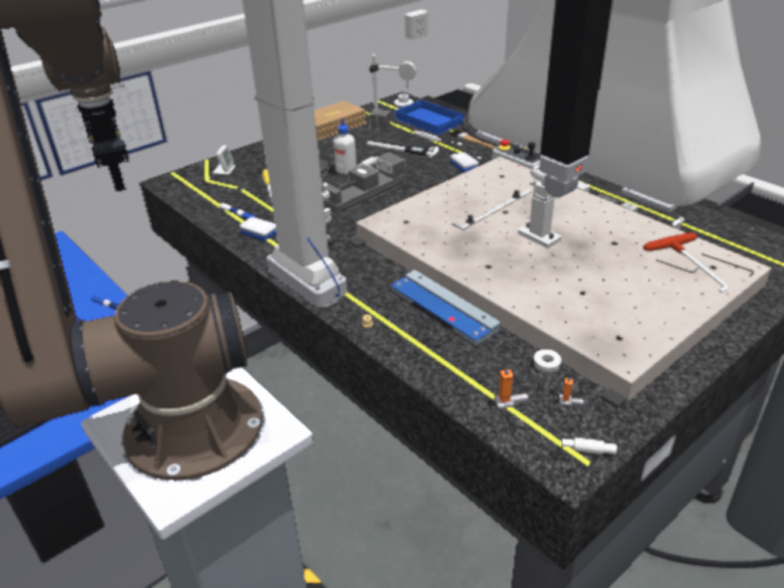

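The large finder candidate is at scene (506,386) / top (511,303) and the small one at scene (568,390) / top (538,276), in viewed pixels. The first is clearly taller, so it fits. The holder's red dot is at scene (452,319) / top (430,273). I'll confirm with enlarged crops.

```bash
python3 - <<'E'
from h import *
a=np.load("top.npy");b=np.load("scene.npy")
A=cv2.resize(a[165:245,260:420],None,fx=5,fy=5,interpolation=cv2.INTER_CUBIC)[:, :, :]
B=cv2.resize(b[185:335,270:450],None,fx=4.4,fy=4.4,interpolation=cv2.INTER_CUBIC)
save("c1.png",A);save("c2.png",B[:600])
ct,cs=calibration("top"),calibration("scene")
def orange(im):
    h=cv2.cvtColor(im,cv2.COLOR_RGB2HSV);return cv2.inRange(h,(3,140,90),(16,255,255))
for n,im,c in(("top",a,ct),("scene",b,cs)):
    N,l,s,ce=cv2.connectedComponentsWithStats(orange(im))
    for i in range(1,N):
        if s[i,4]>8: print(n,s[i],ce[i].round(1),onz(c,*ce[i],0.05 if n=="top" else 0.042).round(4))
E
```

```text
top [381 197   6   3  11] [383.5 198.1] [ 0.5394 -0.4187  0.05  ]
top [363 217   5   5  12] [364.6 219.3] [ 0.4538 -0.3446  0.05  ]
scene [460 166  38  13 234] [479.4 172.4] [ 1.1218 -0.2849  0.042 ]
scene [357 264  10  23 167] [360.8 274.8] [ 0.4629 -0.3425  0.042 ]
scene [402 270   7  16  70] [404.9 277.3] [ 0.5381 -0.4254  0.042 ]
```

View pics/c1.png

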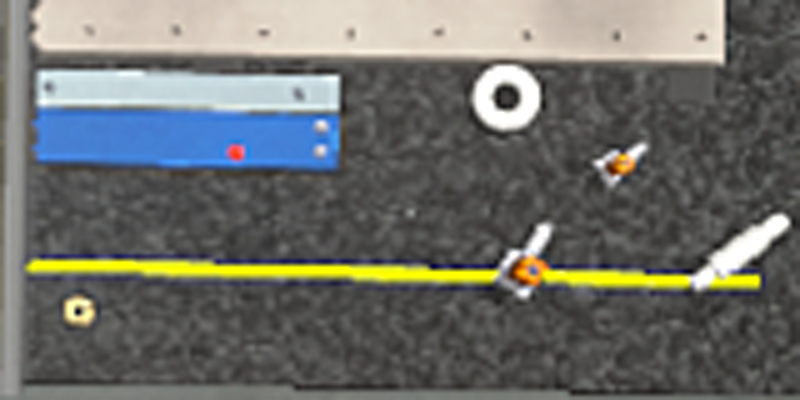

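View pics/c2.png

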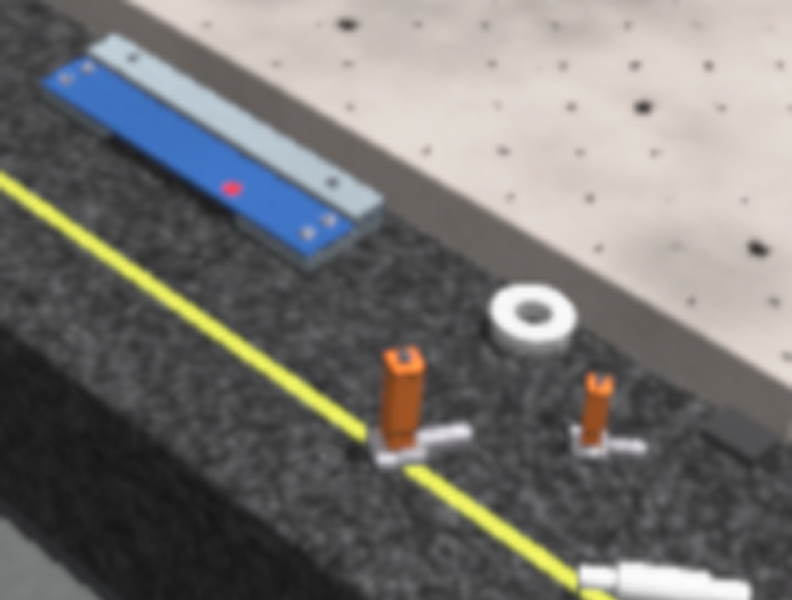

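```bash
python3 - <<'E'
from h import *
ct,cs=calibration("top"),calibration("scene")
T=lambda x,y,z:onz(ct,260+x/5-.4,165+y/5-.4,z).round(4)
S=lambda x,y,z:onz(cs,270+x/4.4-.4,185+y/4.4-.4,z).round(4)
print("dot",T(236,153,.017),S(232,188,.017))
print("lip R",T(339,168,.017),S(308,258,.017)," lip L",T(38,160,.017),S(43,83,.017))
print("rear R",T(340,108,.017), "screws",T(320,126,.017),T(320,151,.017),S(330,219,.017),S(308,232,.017),S(66,78,.017),S(88,67,.017))
print("nose",T(547,229,.009),S(468,432,.009),"handle top",T(528,269,.075),S(404,356,.075),"foot back corners",T(499,275,.009),T(523,294,.009),S(380,463,.0))
print("ring",T(507,98,.018),"bush",T(79,311,.021),"shaft",T(698,282,.011),T(785,222,.011),"small",T(620,163,.05))
print("col base",[onz(cs,u/1.4,v/1.4,0).round(3) for u,v in((268,270),(325,303),(345,290))])
E
```

```text
dot [ 0.5482 -0.1162  0.017 ] [ 0.5548 -0.1122  0.017 ]
lip R [ 0.5375 -0.1995  0.017 ] [ 0.5383 -0.1982  0.017 ]  lip L [0.5397 0.0437 0.017 ] [0.5429 0.0691 0.017 ]
rear R [ 0.5861 -0.1996  0.017 ] screws [ 0.5713 -0.1837  0.017 ] [ 0.551  -0.1839  0.017 ] [ 0.5784 -0.1805  0.017 ] [ 0.5578 -0.1799  0.017 ] [0.5592 0.0622 0.017 ] [0.5802 0.0615 0.017 ]
nose [ 0.4916 -0.3687  0.009 ] [ 0.4969 -0.3679  0.009 ] handle top [ 0.4566 -0.3429  0.075 ] [ 0.4621 -0.3426  0.075 ] foot back corners [ 0.4537 -0.3304  0.009 ] [ 0.4387 -0.3499  0.009 ] [ 0.4465 -0.3438  0.    ]
ring [ 0.5965 -0.334   0.018 ] bush [0.4182 0.0082 0.021 ] shaft [ 0.451  -0.4901  0.011 ] [ 0.5006 -0.5596  0.011 ] small [ 0.5429 -0.4189  0.05  ]
col base [array([0.384, 0.339, 0.   ]), array([ 0.404,  0.137, -0.   ]), array([0.468, 0.146, 0.   ])]
```

>>> carry_out(
  targets=[
    [[-0.11,-0.8,-0.6,0,1],[-0.11,-0.8,-0.6,0,1],[-0.11,-0.8,-0.6,0,1],[-0.11,-0.8,-0.6,0,1],[-0.11,-0.8,-0.6,0,1],[-0.11,-0.8,-0.6,0,1],[-0.11,-0.8,-0.6,0,1],[-0.11,-0.8,-0.6,0,1],[-0.11,-0.8,-0.6,0,1],[-0.11,-0.8,-0.6,0,1]],
  ],
)

```text
time_s: 1.1
eef_pos: [0.1459, 0.3991, 0.373]
ee_rot: [-3.141, -0.0, 2.856]
wrist_force: [0.3, -0.4, 0.6]
opening: 1.001
```

```bash
cat >> h.py <<'E'
def go(p,yaw=None,cmd=None):
    s=sense();e=np.array(s["eef_pos"] if cmd is None else cmd);y=s["ee_rot"][2];R=lambda a:np.array([[np.cos(a),np.sin(a),0],[np.sin(a),-np.cos(a),0],[0,0,-1]])
    u=R(y).T@(np.array(p)-e)/.025
    dy=0 if yaw is None else -np.degrees((yaw-y+np.pi)%(2*np.pi)-np.pi)/5
    print("units",u.round(2),"rows",np.ceil(np.abs(u).max()),"twist",round(dy,2))
E
python3 - <<'E'
from h import *
s=sense();print({k:np.round(s[k],4) for k in("time_s","joints","eef_pos","ee_rot","wrist_force")})
go((.25,.2,.40));save("s2.png",grab_frame("scene"),None,1.2)
E
```

```text
{'time_s': np.float64(1.1), 'joints': array([ 1.0645,  0.0565,  1.7701, -0.    ,  1.3154, -0.2206]), 'eef_pos': array([0.1459, 0.3991, 0.373 ]), 'ee_rot': array([-3.1412e+00, -1.0000e-04,  2.8559e+00]), 'wrist_force': array([ 0.3377, -0.3883,  0.593 ])}
units [-6.24 -6.47 -1.08] rows 7.0 twist 0
```

View pics/s2.png

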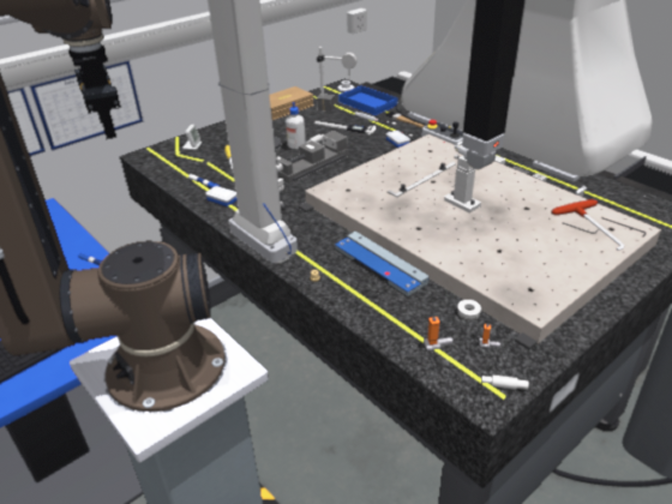

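The scene picture shows the arm retracted and clear, with the column foot around (265,240) still to pass. I'll swing round in front of it at small radius.

>>> carry_out(
  targets=[
    [[-0.69,-0.7,-0.11,0,1],[-0.69,-0.7,-0.11,0,1],[-0.69,-0.7,-0.11,0,1],[-0.69,-0.7,-0.11,0,1],[-0.69,-0.7,-0.11,0,1],[-0.69,-0.7,-0.11,0,1],[-0.69,-0.7,-0.11,0,1],[-0.69,-0.7,-0.11,0,1],[-0.69,-0.7,-0.11,0,1]],
  ],
)

```text
time_s: 2.05
eef_pos: [0.251, 0.2043, 0.3973]
ee_rot: [-3.142, -0.0, 2.856]
wrist_force: [0.5, 1.4, 0.2]
opening: 1.0
```

```bash
python3 - <<'E'
from h import *
s=sense();print({k:np.round(s[k],4) for k in("time_s","joints","eef_pos","wrist_force")})
go((.28,.0,.40));go((.31,-.2,.35),2.51)
E
```

```text
{'time_s': np.float64(2.05), 'joints': array([ 4.7800e-01, -1.3580e-01,  1.8890e+00,  1.0000e-04,  1.3885e+00,
       -8.0720e-01]), 'eef_pos': array([0.251 , 0.2043, 0.3973]), 'wrist_force': array([0.4968, 1.3751, 0.1929])}
units [-3.41 -7.51 -0.11] rows 8.0 twist 0
units [ -6.82 -14.85   1.89] rows 15.0 twist 3.96
```

>>> carry_out(
  targets=[
    [[-0.42,-0.94,0,0,1],[-0.42,-0.94,0,0,1],[-0.42,-0.94,0,0,1],[-0.42,-0.94,0,0,1],[-0.42,-0.94,0,0,1],[-0.42,-0.94,0,0,1],[-0.42,-0.94,0,0,1],[-0.42,-0.94,0,0,1],[-0.42,-0.94,0.2,0,1],[-0.42,-0.94,0.2,0,1]],
  ],
)

```text
time_s: 3.05
eef_pos: [0.2852, -0.051, 0.3871]
ee_rot: [3.141, 0.0, 2.856]
wrist_force: [0.3, 0.8, 1.1]
opening: 1.003
```

```bash
python3 - <<'E'
from h import *
go((.459,-.343,.20),2.51)
E
```

```text
units [-9.96 -9.24  7.49] rows 10.0 twist 3.96
```

>>> carry_out(
  targets=[
    [[-0.99,-0.92,0.75,0,1],[-0.99,-0.92,0.75,0,1],[-0.99,-0.92,0.75,0,1],[-0.99,-0.92,0.75,0,1],[-0.99,-0.92,0.75,0,1],[-0.99,-0.92,0.75,0,1],[-0.99,-0.92,0.75,0,1],[-0.99,-0.92,0.75,0,1],[-0.99,-0.92,0.75,0,1],[-0.99,-0.92,0.75,0,1]],
  ],
)

```text
time_s: 4.05
eef_pos: [0.4585, -0.3415, 0.1984]
ee_rot: [3.141, -0.001, 2.856]
wrist_force: [0.3, 0.3, 0.3]
opening: 0.997
```

>>> carry_out(
  targets=[
    [[0,0,0,0.99,1],[0,0,0,0.99,1],[0,0,0,0.99,1],[0,0,0,0.99,1],[0,0,0,0,1]],
  ],
)

```text
time_s: 4.55
eef_pos: [0.4579, -0.3403, 0.1994]
ee_rot: [3.141, -0.001, 2.509]
wrist_force: [0.0, 0.1, 0.4]
opening: 0.999
```

```bash
python3 - <<'E'
from h import *
s=sense();print({k:np.round(s[k],4) for k in("time_s","joints","eef_pos","ee_rot")})
c=calibration("wrist");a=grab_frame("wrist");np.save("w1.npy",a);save("w1.png",a,None,1.4)
print(np.array(c["T"]).round(3))
h=cv2.cvtColor(a,cv2.COLOR_RGB2HSV)
N,l,st,ce=cv2.connectedComponentsWithStats(cv2.inRange(h,(3,140,90),(16,255,255)))
for i in range(1,N):
    if st[i,4]>30: print(st[i],ce[i].round(1))
print(proj(c,(.459,-.343,.075)))
E
```

```text
{'time_s': np.float64(4.55), 'joints': array([-7.5500e-01,  4.3900e-01,  1.7222e+00,  1.0000e-04,  9.8100e-01,
       -1.6932e+00]), 'eef_pos': array([ 0.4579, -0.3403,  0.1994]), 'ee_rot': array([ 3.1414e+00, -7.0000e-04,  2.5089e+00])}
[[ 0.591 -0.781 -0.202  0.401]
 [ 0.806  0.572  0.148 -0.299]
 [ 0.    -0.25   0.968  0.362]
 [ 0.     0.     0.     1.   ]]
[269 186  23  33 282] [280.3 194.7]
(np.float64(283.5069163220001), np.float64(209.49693741055447))
```

View pics/w1.png

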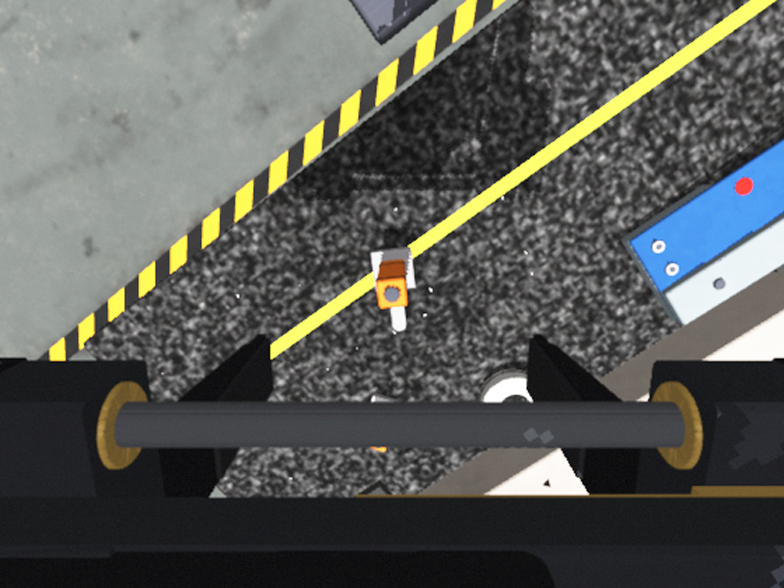

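The wrist view shows the large finder at (391,294) with its nose at (398,331), the small one at (378,447) and the ring at (505,388). The holder's red dot is at (744,186) and its right lip corner at (627,241).

```bash
python3 - <<'E'
from h import *
c=calibration("wrist")
W=lambda x,y,z:onz(c,x/1.4-.15,y/1.4-.15,z)
h=W(391,293.5,.075);n=W(398.5,331.5,.0045);b1=W(372,253,.009);b2=W(410,247,.009)
print(h,n,b1,b2,"len",np.linalg.norm((n-h)[:2]))
print("yaw nose",np.arctan2(*(n-h)[1::-1]),"yaw foot",np.arctan2(*(b2-b1)[1::-1])-np.pi/2, "foot back len",np.linalg.norm(b2-b1),(b1+b2)/2)
print("lip",W(627,241,.017),W(784,142,.017),"dot",W(744,186,.017),"rear",W(683,325,.024),"screw",W(657,246,.017),W(672,269,.017))
E
```

```text
[ 0.45685713 -0.34601924  0.075     ] [ 0.49834389 -0.37075184  0.0045    ] [ 0.43708198 -0.34998126  0.009     ] [ 0.44980912 -0.32503081  0.009     ] len 0.048299607315838995
yaw nose -0.5375885873583953 yaw foot -0.4716922742817 foot back len 0.028009014494469242 [ 0.44344555 -0.33750603  0.009     ]
lip [ 0.53566261 -0.1977697   0.017     ] [ 0.53924731 -0.07903441  0.017     ] dot [ 0.54977558 -0.11378165  0.017     ] rear [ 0.61045101 -0.1972247   0.024     ] screw [ 0.55132879 -0.18230999  0.017     ] [ 0.57240957 -0.1816131   0.017     ]
```

>>> carry_out(
  targets=[
    [[0,0,0,-0.52,1],[0,0,0,-0.52,1],[0,0,0,0,1]],
  ],
)

```text
time_s: 4.9
eef_pos: [0.4579, -0.3403, 0.1997]
ee_rot: [3.141, -0.0, 2.604]
wrist_force: [-0.3, -1.1, -0.5]
opening: 1.001
```

```bash
python3 - <<'E'
from h import *
print(sense()["eef_pos"],sense()["ee_rot"])
go((.457,-.3457,.039),2.60)
E
```

```text
[ 0.45786899 -0.34033946  0.19967043] [ 3.14147887e+00 -1.85355767e-04  2.60396396e+00]
units [-0.08 -0.2   6.43] rows 7.0 twist 0.05
```

>>> carry_out(
  targets=[
    [[-0.08,-0.2,0.8,0,1],[0,0,0.8,0,1],[0,0,0.8,0,1],[0,0,0.8,0,1],[0,0,0.8,0,1],[0,0,0.8,0,1],[0,0,0.8,0,1],[0,0,0.8,0,1],[0,0,0,0,1]],
  ],
)

```text
time_s: 5.8
eef_pos: [0.4562, -0.3449, 0.0377]
ee_rot: [3.141, -0.004, 2.601]
wrist_force: [0.2, 0.3, -0.2]
opening: 1.001
```

>>> carry_out(
  newtons=30,
  targets=[
    [[0,0,0,0,-1],[0,0,0,0,-1],[0,0,0,0,-1],[0,0,0,0,-1],[0,0,0,0,-1],[0,0,0,0,-1],[0,0,0,0,-1],[0,0,0,0,-1]],
  ],
)

```text
time_s: 6.6
eef_pos: [0.457, -0.3457, 0.0399]
ee_rot: [3.141, -0.0, 2.601]
wrist_force: [-0.1, -0.5, -0.1]
opening: 0.384
```

>>> carry_out(
  targets=[
    [[0,0,0,0,-1],[0,0,0,0,-1],[0,0,0,0,-1],[0,0,0,0,-1],[0,0,0,0,-1],[0,0,0,0,-1]],
  ],
)

```text
time_s: 7.2
eef_pos: [0.457, -0.3456, 0.0398]
ee_rot: [3.141, -0.0, 2.601]
wrist_force: [0.3, -0.1, -1.0]
opening: 0.185
```

```bash
python3 - <<'E'
from h import *
s=sense();print({k:np.round(s[k],4) for k in("time_s","eef_pos","ee_rot","wrist_force","torque","opening")})
a=grab_frame("wrist");save("w2.png",a,(140,120,460,360),2.4)
E
```

```text
{'time_s': np.float64(7.2), 'eef_pos': array([ 0.457 , -0.3456,  0.0398]), 'ee_rot': array([ 3.1415e+00, -1.0000e-04,  2.6010e+00]), 'wrist_force': array([ 0.3491, -0.096 , -0.9744]), 'torque': array([-0.0275, -0.0063,  0.0491]), 'opening': np.float64(0.185)}
```

View pics/w2.png

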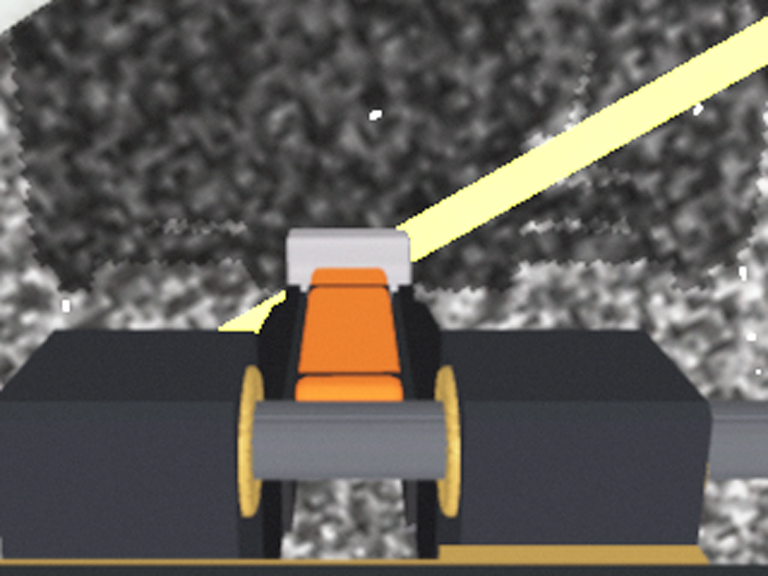

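```bash
python3 - <<'E'
from h import *
c=calibration("wrist")
p=onz(c,140+348/2.4-.3,120+229/2.4-.3,.009);e=sense()["eef_pos"];a=-.5406
d=p-e;print(p,d@[np.cos(a),np.sin(a),0],d@[-np.sin(a),np.cos(a),0])
E
```

```text
[ 0.44137907 -0.33674931  0.009     ] -0.017949193336091636 -0.0004057671758992716
```

>>> carry_out(
  targets=[
    [[0,0,-0.4,0,-1],[0,0,-0.8,0,-1],[0,0,-0.8,0,-1],[0,0,-0.8,0,-1],[0,0,-0.4,-0.5,-1],[0,0,0,-1,-1],[0,0,0,-1,-1],[0,0,0,-1,-1],[0,0,0,-1,-1],[0,0,0,-1,-1]],
  ],
)

```text
time_s: 8.25
eef_pos: [0.4569, -0.3456, 0.1204]
ee_rot: [3.142, 0.0, 3.085]
wrist_force: [-0.4, -0.4, -1.8]
opening: 0.186
```

```bash
python3 - <<'E'
from h import *
s=sense();print({k:np.round(s[k],4) for k in("time_s","eef_pos","ee_rot","wrist_force","torque","opening")})
go((.475,-.116,.12),-.01+np.pi)
E
```

```text
{'time_s': np.float64(8.25), 'eef_pos': array([ 0.4569, -0.3456,  0.1204]), 'ee_rot': array([3.1415, 0.    , 3.0846]), 'wrist_force': array([-0.3871, -0.4297, -1.8324]), 'torque': array([-0.0273, -0.0159,  0.0046]), 'opening': np.float64(0.1858)}
units [-0.2   9.21  0.02] rows 10.0 twist -0.54
```

>>> carry_out(
  targets=[
    [[-0.02,0.92,0,0,-1],[-0.02,0.92,0,0,-1],[-0.02,0.92,0,0,-1],[-0.02,0.92,0,0,-1],[-0.02,0.92,0,0,-1],[-0.02,0.92,0,0,-1],[-0.02,0.92,0,0,-1],[-0.02,0.92,0,0,-1],[-0.02,0.92,0,0,-1],[-0.02,0.92,0,-0.54,-1]],
  ],
)

```text
time_s: 9.25
eef_pos: [0.4758, -0.1155, 0.1205]
ee_rot: [-3.142, 0.0, 3.128]
wrist_force: [0.8, -0.1, -1.7]
opening: 0.188
```

>>> carry_out(
  targets=[
    [[0,0,0.5,0,-1],[0,0,0.5,0,-1],[0,0,0.5,0,-1],[0,0,0.5,0,-1],[0,0,0,0,-1]],
  ],
)

```text
time_s: 9.75
eef_pos: [0.4754, -0.1162, 0.0692]
ee_rot: [3.141, -0.002, 3.128]
wrist_force: [-0.4, 1.1, -2.5]
opening: 0.188
```

```bash
python3 - <<'E'
from h import *
s=sense();print({k:np.round(s[k],4) for k in("time_s","eef_pos","ee_rot","wrist_force","torque","opening")})
c=calibration("wrist");np.save("w3c.npy",c["T"])
a=grab_frame("wrist");np.save("w3.npy",a);save("w3.png",a,None,1.4)
E
```

```text
{'time_s': np.float64(9.75), 'eef_pos': array([ 0.4754, -0.1162,  0.0692]), 'ee_rot': array([ 3.1408e+00, -1.9000e-03,  3.1281e+00]), 'wrist_force': array([-0.3647,  1.1267, -2.5115]), 'torque': array([ 0.0463,  0.0113, -0.0321]), 'opening': np.float64(0.1884)}
```

View pics/w3.png

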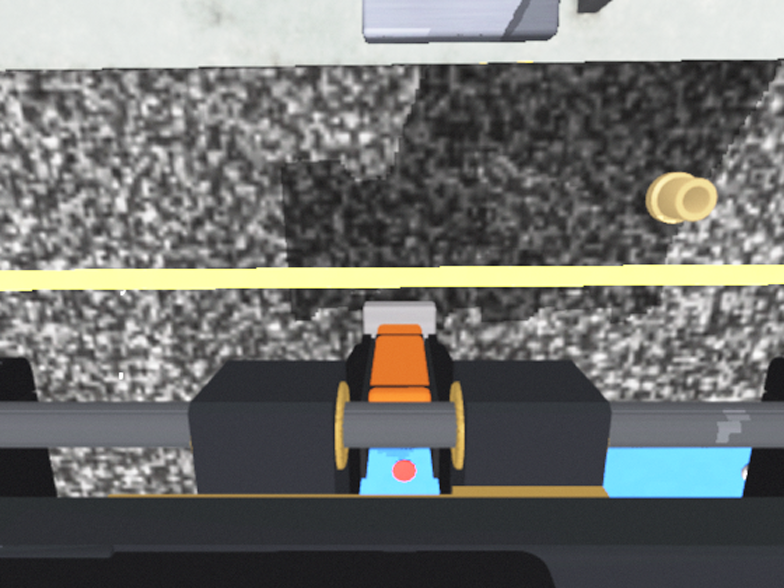

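```bash
python3 - <<'E'
from h import *
c=calibration("wrist");c["T"]=np.load("w3c.npy")
print("dot",onz(c,404/1.4-.15,470/1.4-.15,.017),"cover front?",onz(c,680/1.4,447/1.4,.017),"bush",onz(c,694/1.4,198/1.4,.021))
print("foot back",onz(c,400/1.4,302/1.4,.0692-.0398+.009))
s=calibration("scene")
E
```

```text
dot [ 0.55032337 -0.11479292  0.017     ] cover front? [0.53945322 0.02152912 0.017     ] bush [0.41844958 0.00956731 0.021     ]
foot back [ 0.45767285 -0.11553655  0.0384    ]
```

>>> carry_out(
  targets=[
    [[0,0,0.4,0,-1],[0,0,0.4,0,-1],[0,0,0.32,0,-1],[0,0,0,0,-1],[0,0,0,0,-1]],
  ],
)

```text
time_s: 10.3
eef_pos: [0.4758, -0.1163, 0.0416]
ee_rot: [3.141, -0.001, 3.128]
wrist_force: [0.4, -0.1, -2.3]
opening: 0.187
```

>>> carry_out(
  targets=[
    [[-0.3,0,0.02,0,-1],[-0.3,0,0,0,-1],[-0.3,0,0,0,-1],[-0.3,0,0,0,-1],[-0.1,0,0,0,-1],[0,0,0,0,-1]],
  ],
)

```text
time_s: 10.9
eef_pos: [0.5088, -0.1168, 0.0413]
ee_rot: [3.142, 0.0, 3.128]
wrist_force: [0.4, 0.3, -2.0]
opening: 0.187
```

>>> carry_out(
  targets=[
    [[-0.1,0,0,0,-1],[-0.1,0,0,0,-1],[0,0,0,0,-1]],
  ],
)

```text
time_s: 11.2
eef_pos: [0.5137, -0.117, 0.0414]
ee_rot: [3.142, 0.0, 3.128]
wrist_force: [0.0, -0.2, -2.5]
opening: 0.187
```

>>> carry_out(
  targets=[
    [[-0.08,0,0,0,-1],[0,0,0,0,-1]],
  ],
)

```text
time_s: 11.4
eef_pos: [0.5156, -0.117, 0.0414]
ee_rot: [3.142, 0.0, 3.128]
wrist_force: [0.2, -0.4, -1.9]
opening: 0.187
```

>>> carry_out(
  targets=[
    [[-0.06,0,0,0,-1],[0,0,0,0,-1]],
  ],
)

```text
time_s: 11.6
eef_pos: [0.5171, -0.117, 0.0414]
ee_rot: [3.142, 0.0, 3.128]
wrist_force: [0.6, -0.4, -2.3]
opening: 0.189
```

>>> carry_out(
  targets=[
    [[-0.04,0,0,0,-1],[0,0,0,0,-1]],
  ],
)

```text
time_s: 11.8
eef_pos: [0.5179, -0.1169, 0.0413]
ee_rot: [3.141, -0.0, 3.128]
wrist_force: [-0.4, 0.7, -1.4]
opening: 0.186
```

>>> carry_out(
  targets=[
    [[-0.04,0,0,0,-1],[0,0,0,0,-1]],
  ],
)

```text
time_s: 12.0
eef_pos: [0.5181, -0.1168, 0.0413]
ee_rot: [3.141, -0.002, 3.128]
wrist_force: [-4.8, -1.5, 1.2]
opening: 0.189
```

Contact came at TCP x≈0.518 with 4.8 N. Now I'll slide along the bar towards +y under this light preload.

>>> carry_out(
  targets=[
    [[0,0.05,0,0,-1],[0,0.05,0,0,-1],[0,0.05,0,0,-1],[0,0.05,0,0,-1]],
  ],
)

```text
time_s: 12.4
eef_pos: [0.5181, -0.112, 0.0411]
ee_rot: [3.141, -0.002, 3.128]
wrist_force: [-4.6, -2.5, -2.2]
opening: 0.188
```

>>> carry_out(
  targets=[
    [[0,0.05,0,0,-1],[0,0.05,0,0,-1],[0,0.05,0,0,-1],[0,0.05,0,0,-1]],
  ],
)

```text
time_s: 12.8
eef_pos: [0.5182, -0.1069, 0.0411]
ee_rot: [3.141, -0.002, 3.128]
wrist_force: [-4.2, -1.9, -1.9]
opening: 0.183
```

>>> carry_out(
  targets=[
    [[-0.005,0.05,0,0,-1],[0,0.05,0,0,-1],[0,0.05,0,0,-1],[0,0.05,0,0,-1]],
  ],
)

```text
time_s: 13.2
eef_pos: [0.5183, -0.102, 0.0411]
ee_rot: [3.141, -0.002, 3.128]
wrist_force: [-4.8, -3.4, -1.4]
opening: 0.191
```

>>> carry_out(
  targets=[
    [[0,0.05,0,0,-1],[0,0.05,0,0,-1],[0,0.05,0,0,-1],[0,0.05,0,0,-1]],
  ],
)

```text
time_s: 13.6
eef_pos: [0.5183, -0.097, 0.041]
ee_rot: [3.141, -0.002, 3.128]
wrist_force: [-5.1, -2.9, -1.9]
opening: 0.19
```

>>> carry_out(
  targets=[
    [[0,0.05,0,0,-1],[0,0.05,0,0,-1],[0,0.05,0,0,-1],[0,0.05,0,0,-1]],
  ],
)

```text
time_s: 14.0
eef_pos: [0.5184, -0.092, 0.041]
ee_rot: [3.141, -0.002, 3.128]
wrist_force: [-5.2, -2.7, -1.7]
opening: 0.19
```

>>> carry_out(
  targets=[
    [[0,0.05,0,0,-1],[0,0.05,0,0,-1],[0,0.05,0,0,-1]],
  ],
)

```text
time_s: 14.3
eef_pos: [0.5184, -0.0882, 0.041]
ee_rot: [3.141, -0.002, 3.128]
wrist_force: [-4.7, -3.4, -1.7]
opening: 0.19
```

>>> carry_out(
  targets=[
    [[0,0.05,0,0,-1],[0,0.05,0,0,-1],[0,0.05,0,0,-1]],
  ],
)

```text
time_s: 14.6
eef_pos: [0.5184, -0.0845, 0.041]
ee_rot: [3.141, -0.003, 3.128]
wrist_force: [-5.2, -3.1, -2.2]
opening: 0.193
```

>>> carry_out(
  targets=[
    [[0,0.05,0,0,-1],[0,0.05,0,0,-1],[0,0.05,0,0,-1]],
  ],
)

```text
time_s: 14.9
eef_pos: [0.5184, -0.0807, 0.041]
ee_rot: [3.141, -0.003, 3.128]
wrist_force: [-5.5, -2.8, -2.5]
opening: 0.189
```

>>> carry_out(
  targets=[
    [[0,0.05,0,0,-1],[0,0.05,0,0,-1],[0,0.05,0,0,-1]],
  ],
)

```text
time_s: 15.2
eef_pos: [0.5185, -0.077, 0.041]
ee_rot: [3.141, -0.003, 3.128]
wrist_force: [-4.9, -2.7, -1.8]
opening: 0.185
```

>>> carry_out(
  targets=[
    [[0,0.05,0,0,-1],[0,0.05,0,0,-1],[0,0.05,0,0,-1]],
  ],
)

```text
time_s: 15.5
eef_pos: [0.5186, -0.0732, 0.041]
ee_rot: [3.141, -0.003, 3.128]
wrist_force: [-5.4, -3.2, -2.6]
opening: 0.19
```

>>> carry_out(
  targets=[
    [[0,0.05,0,0,-1],[0,0.05,0,0,-1],[0,0.05,0,0,-1]],
  ],
)

```text
time_s: 15.8
eef_pos: [0.5186, -0.0695, 0.041]
ee_rot: [3.141, -0.003, 3.128]
wrist_force: [-5.8, -3.0, -1.4]
opening: 0.187
```

>>> carry_out(
  targets=[
    [[0,0.05,0,0,-1],[0,0.05,0,0,-1],[0,0.05,0,0,-1]],
  ],
)

```text
time_s: 16.1
eef_pos: [0.5186, -0.0657, 0.041]
ee_rot: [3.141, -0.003, 3.128]
wrist_force: [-5.6, -3.1, -1.6]
opening: 0.187
```

>>> carry_out(
  targets=[
    [[0,0.05,0,0,-1],[0,0.05,0,0,-1],[0,0.05,0,0,-1]],
  ],
)

```text
time_s: 16.4
eef_pos: [0.5186, -0.0619, 0.041]
ee_rot: [3.141, -0.003, 3.128]
wrist_force: [-4.8, -2.7, -2.1]
opening: 0.187
```

>>> carry_out(
  targets=[
    [[0,0.05,0,0,-1],[0,0.05,0,0,-1],[0,0.05,0,0,-1]],
  ],
)

```text
time_s: 16.7
eef_pos: [0.5199, -0.0581, 0.0414]
ee_rot: [3.141, 0.0, 3.128]
wrist_force: [-0.3, 1.3, -2.7]
opening: 0.191
```

It dropped in: contact is lost and x rose 1.3 mm at y≈-0.058. I'll ease in with small forward and along-bar steps.

>>> carry_out(
  targets=[
    [[-0.03,0.04,0,0,-1],[-0.03,0.04,0,0,-1],[0,0,0,0,-1]],
  ],
)

```text
time_s: 17.0
eef_pos: [0.522, -0.0562, 0.0415]
ee_rot: [-3.141, 0.001, 3.128]
wrist_force: [0.1, 0.3, -2.4]
opening: 0.189
```

>>> carry_out(
  targets=[
    [[-0.04,0,0,0,-1],[0,0,0,0,-1]],
  ],
)

```text
time_s: 17.2
eef_pos: [0.5227, -0.0563, 0.0414]
ee_rot: [-3.142, 0.001, 3.128]
wrist_force: [-0.3, -0.7, -2.3]
opening: 0.19
```

>>> carry_out(
  targets=[
    [[-0.04,0,0,0,-1],[0,0,0,0,-1]],
  ],
)

```text
time_s: 17.4
eef_pos: [0.5235, -0.0563, 0.0414]
ee_rot: [3.142, 0.0, 3.128]
wrist_force: [-0.3, -0.0, -1.7]
opening: 0.185
```

>>> carry_out(
  targets=[
    [[-0.04,0,0,0,-1],[0,0,0,0,-1]],
  ],
)

```text
time_s: 17.6
eef_pos: [0.5245, -0.0563, 0.0414]
ee_rot: [3.142, 0.0, 3.128]
wrist_force: [-0.2, 0.1, -2.6]
opening: 0.188
```

>>> carry_out(
  targets=[
    [[-0.04,0,0,0,-1],[0,0,0,0,-1]],
  ],
)

```text
time_s: 17.8
eef_pos: [0.5253, -0.0563, 0.0413]
ee_rot: [3.141, -0.0, 3.128]
wrist_force: [-0.3, -0.9, -2.2]
opening: 0.187
```

>>> carry_out(
  targets=[
    [[-0.02,0,0,0,-1],[0,0,0,0,-1]],
  ],
)

```text
time_s: 18.0
eef_pos: [0.5255, -0.0563, 0.0413]
ee_rot: [3.141, -0.001, 3.128]
wrist_force: [-2.7, -0.4, -0.9]
opening: 0.185
```

>>> carry_out(
  targets=[
    [[-0.02,0,0.03,0,-1],[0,0,0.03,0,-1],[0,0,0,0,-1]],
  ],
)

```text
time_s: 18.3
eef_pos: [0.5256, -0.0562, 0.0398]
ee_rot: [3.141, -0.002, 3.128]
wrist_force: [-5.9, 0.3, 2.6]
opening: 0.188
```

>>> carry_out(
  targets=[
    [[0.01,0,0,0,-1],[0.01,0,0,0,-1],[0,0,0,0,-1]],
  ],
)

```text
time_s: 18.6
eef_pos: [0.5256, -0.0562, 0.0398]
ee_rot: [3.141, -0.001, 3.128]
wrist_force: [-4.7, 0.2, 1.3]
opening: 0.184
```

>>> carry_out(
  targets=[
    [[0,0,0,0,-0.3],[0,0,0,0,0],[0,0,0,0,0],[0,0,0,0,0],[0,0,0,0,0],[0,0,0,0,0]],
  ],
)

```text
time_s: 19.2
eef_pos: [0.526, -0.0563, 0.0399]
ee_rot: [3.142, 0.0, 3.128]
wrist_force: [0.3, 0.0, 0.6]
opening: 0.501
```

>>> carry_out(
  targets=[
    [[0,0,-0.3,0,0],[0,0,-0.5,0,0],[0,0,-0.8,0,0],[0,0,-0.8,0,0],[0,0,-0.8,0,0],[0,0,-0.8,0,0],[0,0,-0.8,0,0],[0,0,-0.8,0,0],[0,0,0,0,0]],
  ],
)

```text
time_s: 20.1
eef_pos: [0.5267, -0.0565, 0.1831]
ee_rot: [-3.141, 0.005, 3.128]
wrist_force: [-0.1, -0.1, -0.2]
opening: 0.498
```

```bash
python3 - <<'E'
from h import *
s=sense();print({k:np.round(s[k],4) for k in("time_s","eef_pos","wrist_force","opening")})
c=calibration("wrist");np.save("w4c.npy",c["T"]);w=grab_frame("wrist");b=grab_frame("scene")
W=cv2.resize(w[:,90:510],(480,480));B=cv2.resize(b[170:330,225:385],(480,480)[:2],interpolation=cv2.INTER_CUBIC)[:, :310]
save("end.png",np.hstack([W,B]))
E
```

```text
{'time_s': np.float64(20.1), 'eef_pos': array([ 0.5267, -0.0565,  0.1831]), 'wrist_force': array([-0.1387, -0.1435, -0.1869]), 'opening': np.float64(0.4979)}
```

View pics/end.png

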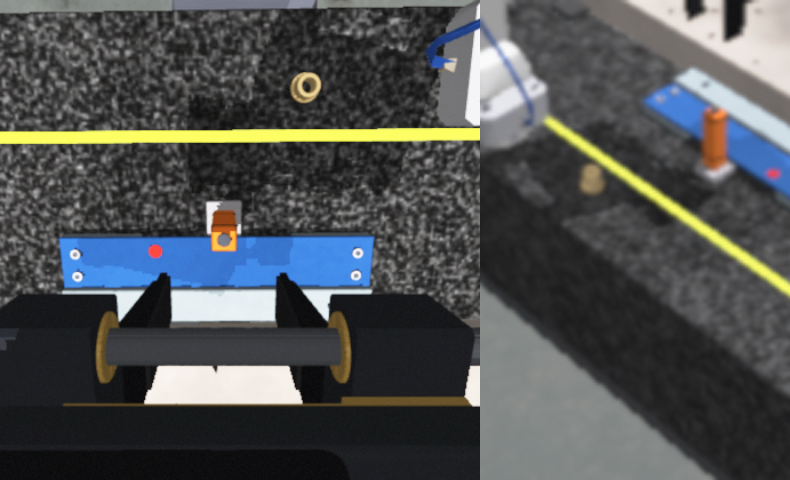

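The finder stands upright at (224,235), square to the holder with its nose under the cover. The bush is untouched at (306,87), and the gripper is clear.

```bash
python3 -c "
from station import *
print(hand_in())"
```

```text
the job is handed in; nothing more can be done
None
```

The finder is standing upright in the notch, the gripper is clear of it, and I handed the job in at about 20 s of the 72 s allowed.

- **Pick-up and first touch:** I picked up the larger notch finder and brought it down in front of the red-dot end. Sliding the nose in under the cover, it touched the bar at about 5 N.
- **Finding the notch:** I slid it along the bar at a steady 4–6 N. It dropped in about 59 mm along (about y = +8 mm in the holder).
- **Pressing home:** I pressed it in until it met the notch floor at about 6 N. Total travel inward was about 7.5 mm, against a 7 mm notch depth. I then lowered it onto the table, released it and lifted straight up.

**Last checks:** The final pictures show the finder upright and square to the holder, nose under the cover. The bush looks unmoved. The ring, shaft, box and small finder were not in view in the final crops, but the forces showed no unplanned contact. The wrist force after release read close to zero. No check failed; one small disagreement was the handle sitting about 1–2 mm behind the grip centre, which made no difference.

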